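Pack the objectives in their case in rack order

ROBOT

A 6-joint arm with a two-finger parallel gripper is mounted at the origin on the work surface. World frame = base frame: x ahead of the robot, y to its left, z up, the work surface at z = 0. Lengths are in mm, angles in rad, forces in N, time in s.
With the tool pointing down it reaches from about 325 to 900 mm from the base axis. Payload 6.1 kg.
Tool frame: the origin (TCP) lies at the very end of the fingers, on their centre line; the grasp point (between the pads) lies 19 mm behind it; z points along the fingers, y is the line along which they close (so a half turn about z gives the same grasp; the last joint's range is limited). The gripper opens to 85 mm and grips with 20 to 120 N. Pads are 22 mm wide; open, the fingers measure 114 mm over their backs; the gripper's body (76 mm by 85 mm) begins 54 mm behind the grasp point. The pads swing forward as they close: fully open they stand 13 mm farther back than shut.
Start: joints at [1.002, 0.22, 1.526, -0, 1.395, -0.126], TCP at [267.792, 564.715, 231.3] pointing down, gripper open.
Joint ranges: [-2.98, 2.98], [-0.91, 2.08], [0.09, 2.57], [-1.24, 4.39], [0.2, 2.65], [-2.68, 2.68]. Speed limits (rad/s): [2.57, 2.57, 3.01, 3.14, 3.14, 3.14].

INTERFACE

Orientations are given as [roll, pitch, yaw] about the fixed x, y, z axes, in that order (R = Rz(yaw) Ry(pitch) Rx(roll)).
In Python, from bench import ctrl, capture gives the robot as it stands. The module is installed in compiled form; this text tells all that it offers.
- The arm moves only by the tool apply_moves, never from a script. Its arguments are lists of equal length, an entry for each row: "angular": the turn, a rotation vector about the tool's x, y, z in degrees, a list of three; "slide": the shift along the tool's x, y, z in units of 50 mm (1.0 is 50 mm), a list of three; "fingers": the opening, from 0 (shut) to 1 (fully open). In form: {"angular": [[ax, ay, az], ...], "slide": [[x, y, z], ...], "fingers": [fingers, ...]}. A call has 1 to 12 rows; each row shifts and turns the commanded pose from where the row before left it, along the tool's axes as they then stand; what a row does not reach is not made up. A row lasts 1/10 s, in which the tool goes at most 50 mm and 8.59 degrees, less where a joint would pass 70% of its speed; a pose out of reach is approached as far as the arm can. A call is refused whole if a number of a shift passes 1 or a number of a turn 8.59, either way. A call with a gripper value outside its range is refused whole. The fingers move at their own pace and stop on an object; "grip_force" is the grip in N (left out, the last holds). Time passes only in rows, so rows that do not move let the fingers close. It gives the time, the measured TCP pose, the force, the opening and the grip force at its end, in the units of the state.
- ctrl.sense(): the state, without advancing time (a new reading comes with each control period).
- capture(name): name is "side" or "top"; returns a dict with "image" (420x560x3 uint8, red, green, blue), "range_z" (420x560 float32, mm along the optical axis (not along the pixel's ray), 0 where there is no reading), "mtx" (3x3 intrinsics, pixels), "rvec" (rotation vector, rad) and "tvec" (3), from world to camera coordinates, as OpenCV has them. Camera axes: x right, y down, z forward; pixel columns grow to the right and rows downward; lengths in mm; the calibration is good to about 2 mm. A picture is of the moment at which its call begins.
- ctrl.job_done(): hands the job in; it is judged then, once.
The state is a dict: "clock": time; "q": joint angles; "joint_velocities": joint speeds; "joint_efforts": joint torques, N m; "tcp_pos": TCP position; "orientation": TCP orientation; "force": force on the tool from outside, world axes, zero at the start; "torque": the same for the moment, N m; "grip_width": opening from 0.0 (shut) to 1.0 (fully open); "grip_force": force on a finger pad.
Only numpy, scipy, OpenCV 4.12 (cv2) and the standard library are available. Lean on these libraries where they do the work, as an engineer would, in place of code of your own. Each camera call takes 0.05 s, during which the arm holds its last target. There are 200 camera calls.

TASK

Open the storage case, move the three microscope objectives from the rack into the case's three pockets in the same left-to-right order as they stand in the rack at the start, each standing upright on its pocket's floor, then shut the lid fully. Do not let an objective tip over on the way.

Things in the scene. Friction and masses are not known exactly. Their poses are not given: they have to be found in the camera images.
- short: SHORT objective: a plain steel microscope objective with dark rings, loose, about 90 g, upright in a rack holder, mounting thread down. 48 mm tall: foot 24 mm across and 5 mm high, straight barrel 32 mm across up to 40 mm (grip here), then a cone to a front lens 20 mm across on top. Origin: centre of its underside; z up along its axis
- medium: MEDIUM objective: a plain steel microscope objective with dark rings, loose, about 110 g, upright in a rack holder, mounting thread down. 56 mm tall: foot 24 mm across and 5 mm high, straight barrel 29 mm across up to 48 mm (grip here), then a cone to a front lens 14 mm across on top. Origin: centre of its underside; z up along its axis
- long: LONG objective: a plain steel microscope objective with dark rings, loose, about 130 g, upright in a rack holder, mounting thread down. 64 mm tall: foot 24 mm across and 5 mm high, straight barrel 26 mm across up to 56 mm (grip here), then a cone to a front lens 8 mm across on top. Origin: centre of its underside; z up along its axis
- holder_short: white fixed block 54 x 54 x 24 mm, round pocket 36 mm across, 16 mm deep, in which the short objective starts. The three holders are alike, in a row whose order differs from start to start. Origin: centre of its underside, on the rack rail 6 mm above the table; pocket floor 8 mm and top 24 mm above the origin. Axes parallel to the rack's
- holder_medium: white fixed block 54 x 54 x 24 mm, round pocket 36 mm across, 16 mm deep, in which the medium objective starts. The three holders are alike, in a row whose order differs from start to start. Origin: centre of its underside, on the rack rail 6 mm above the table; pocket floor 8 mm and top 24 mm above the origin. Axes parallel to the rack's
- holder_long: white fixed block 54 x 54 x 24 mm, round pocket 36 mm across, 16 mm deep, in which the long objective starts. The three holders are alike, in a row whose order differs from start to start. Origin: centre of its underside, on the rack rail 6 mm above the table; pocket floor 8 mm and top 24 mm above the origin. Axes parallel to the rack's
- rack: the bench rack: fixed aluminium rail 66 x 190 x 6 mm on the table, carrying the three white holders in a row along its y axis at y = +60, 0 and -60 mm. Origin: centre of its underside, on the table; x away from the robot, y to the left as seen from the robot (turned by up to 20 degrees)
- case: storage case, fixed to the table: base 90 (x) x 180 (y) x 24 mm, grey below, black above; three round pockets along y at y = +60, 0 and -60 mm (x = 0), 42 mm across, 16 mm deep, floor 8 mm above the table. Clear lid hinged on the far (+x) top edge. Origin: centre of the underside; x away from the robot, y left as seen from the robot (turned by up to 20 degrees)
- lid (a joint): lid angle: 0 shut, 1.9 fully open (stop), leaning away from the robot; starts 0 to 0.2. Hinge line parallel to the case's y at x = +45, z = +24 mm of the case; stiff (0.18 N m, 2 N at the handle), so the lid stays where left. Clear lid 90 x 180 mm, 57 mm deep, 3 mm walls; shut, its top is 81 mm above the table (78 mm inside)
- lid_handle (a point): centre of the lid's steel handle: a barrel 18 mm across and 22 mm long, axis along the case's y, on an 8 mm stem, 30 mm out from the middle of the lid's front wall. Lid shut: at x = -75, y = 0, z = +46 mm of the case; it moves on a 122 mm arc about the hinge line; fully open: x = +105, z = +130 mm. Can be pinched from above by its flat ends; pivots between the fingers
Things that resemble listed ones, but are neither listed nor needed, are in the scene too. What is shaped like the medium but red is not meant.

How it is judged:
By the outcome, as a careful person would: the job done as asked, in the order asked, and still so for the second after the job is handed in, with the robot touching nothing.
It also fails if it takes over 109 s, if anything falls off the work surface, if the arm or the gripper's body presses on something with over 40 N, if the wrist force passes 120 N, or if a joint passes its speed limit or range.

## Working session

There is one attempt and no reset: what is moved stays moved. The work goes in short steps, Python scripts to look and compute and a tool call to move; the robot and the scene stay as the last step left them, time stands still between calls to the robot, and variables do not carry over. Pictures are saved under pics/ and viewed, at most 17 in all, crops included, and the job is handed in when it is done.

Besides the shell and the picture viewer there is one more tool, called as name(argument=value, ...), one argument or row to a line, values as JSON. apply_moves: Moves the arm, as the interface text tells. Its arguments: {"type":"object","properties":{"angular":{"type":"array","items":{"type":"array","items":{"type":"number"}}},"slide":{"type":"array","items":{"type":"array","items":{"type":"number"}}},"fingers":{"type":"array","items":{"type":"number"}},"grip_force":{"type":"number"}},"required":["angular","slide","fingers"]}

```bash
mkdir -p pics && ls
cat > h.py <<'E'
import numpy as np, cv2
from bench import ctrl, capture
def cap(n):
    c=capture(n); R=cv2.Rodrigues(np.array(c['rvec'],float))[0]; c['R']=R; c['t']=np.array(c['tvec'],float).reshape(3); c['K']=np.array(c['mtx'],float); return c
def save(c,name): cv2.imwrite('pics/'+name,c['image'][:,:,::-1])
def cloud(c):
    z=c['range_z'].astype(float); v,u=np.indices(z.shape); K=c['K']
    P=np.stack([(u-K[0,2])/K[0,0]*z,(v-K[1,2])/K[1,1]*z,z],-1)
    W=(P-c['t'])@c['R']; W[z==0]=np.nan; return W
def ray(c,u,v,h):
    d=c['R'].T@np.linalg.inv(c['K'])@np.array([u,v,1.]); o=-c['R'].T@c['t']; return o+d*(h-o[2])/d[2]
def proj(c,p):
    q=c['K']@(c['R']@np.array(p,float)+c['t']); return q[:2]/q[2]
E
python3 - <<'E'
from h import *
for n in('top','side'):
    c=cap(n); save(c,n+'0.png'); print(n,-c['R'].T@c['t'],c['R'][2],c['K'][0])
s=ctrl.sense(); print(s)
E
```

```text
pics
top [ 372.7263015   -26.06898752 1088.8241489 ] [ 0.15744412  0.00579964 -0.98751087] [532.39078487   0.         279.65112821]
side [493.81183018 685.82162088 549.92598241] [ 0.04461098 -0.81132881 -0.58288543] [510.8479777    0.         279.69079211]
{'clock': 0.1, 'q': array([ 1.00188774e+00,  2.21187214e-01,  1.52749851e+00, -2.26376130e-06,
        1.39472994e+00, -1.26111289e-01]), 'joint_velocities': array([ 5.43352076e-04, -9.20617635e-04, -3.90091457e-03, -8.49214222e-05,
       -1.34412591e-03, -1.47060083e-03]), 'joint_efforts': array([ 7.24299080e-04, -4.98243356e+01, -3.90548265e+01, -2.75654329e-04,
        5.77593062e-03, -4.43210627e-05]), 'tcp_pos': array([267.50067729, 564.24445743, 230.28295066]), 'orientation': array([-3.13978384e+00, -2.27082992e-04,  2.69879555e+00]), 'force': array([-1.04384953, -0.31725562,  0.02765572]), 'torque': array([-0.03567496, -0.01412836, -0.01245611]), 'grip_force': 0.0, 'grip_width': 1.0040189552485992}
```

View pics/top0.png

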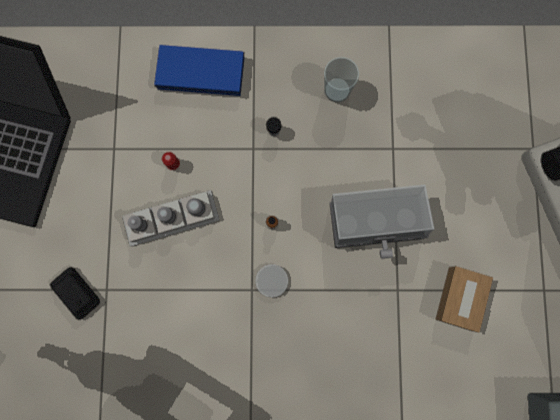

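View pics/side0.png

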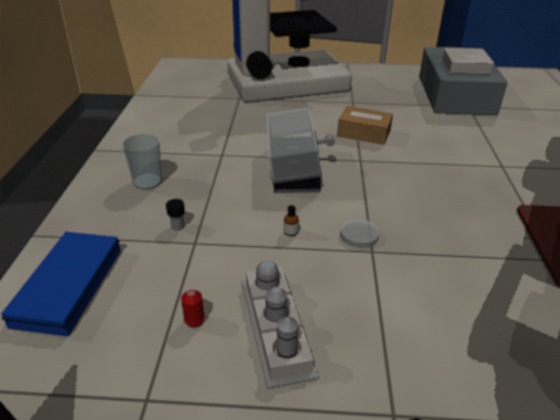

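The top view shows the rack at pixels (136–195, 223–207) with three objectives, the red decoy at (171,160), the case at (382,215) and its handle at (387,250). Next I'll measure them.

Run:
```python
from h import *
c=cap('top'); W=cloud(c); im=c['image']
big=cv2.resize(im[170:280,100:460],None,fx=2.2,fy=2.2,interpolation=cv2.INTER_CUBIC); cv2.imwrite('pics/crop1.png',big[:,:,::-1])
# rack
sub=np.zeros(W.shape[:2],bool); sub[185:250,115:222]=True
ht=sub&(W[...,2]>24)&(W[...,2]<36); P=W[ht]; r=cv2.minAreaRect(P[:,:2].astype(np.float32)); print('holders',len(P),np.median(P[:,2]),r)
hi=(sub&(W[...,2]>44)).astype(np.uint8)
n,l,st,ce=cv2.connectedComponentsWithStats(hi)
for i in range(1,n):
    Q=W[l==i]
    if len(Q)<8: continue
    zt=np.percentile(Q[:,2],95); T=Q[Q[:,2]>zt-6]
    print('obj',ce[i],len(Q),'zmax',Q[:,2].max(),zt,'topcentre',T.mean(0),'all',Q.mean(0), 'rect',cv2.minAreaRect(Q[:,:2].astype(np.float32)))
sub[:]=False; sub[175:270,320:445]=True
print(np.histogram(W[sub][:,2],bins=np.arange(-10,110,6)))
for a,b in((16,30),(60,110)):
    m=sub&(W[...,2]>a)&(W[...,2]<b); P=W[m]
    if len(P)>5: print(a,b,len(P),np.median(P[:,2]),cv2.minAreaRect(P[:,:2].astype(np.float32)))
np.set_printoptions(linewidth=250,precision=0,suppress=True)
print(W[180:268:4,325:445:5,2])
s=cap('side'); big=cv2.resize(s['image'][90:200,240:360],None,fx=5,fy=5,interpolation=cv2.INTER_CUBIC); cv2.imwrite('pics/crop2.png',big[:,:,::-1])
```

```text
holders 1446 29.643145226026235 ((522.4351196289062, 205.38531494140625), (55.22979736328125, 174.5419464111328), 16.542888641357422)
obj [194.33488372 206.52093023] 215 zmax 67.734949932797 64.35675456720314 topcentre [538.93385826 149.07692258  61.5317297 ] all [538.01291036 147.33138012  58.63966343] rect ((539.5831298828125, 148.51950073242188), (30.624984741210938, 30.57257080078125), 44.75102996826172)
obj [164.54271357 214.34170854] 199 zmax 73.49960898850078 71.81381700900178 topcentre [522.41713729 205.72833908  69.3311519 ] all [521.68431945 203.99458436  64.46688309] rect ((523.00537109375, 205.5070037841797), (27.25320053100586, 28.46844482421875), 22.82695198059082)
obj [135.22826087 222.875     ] 184 zmax 81.38945817969676 78.38130816836872 topcentre [505.05184516 261.19590502  75.50489877] all [504.30582984 259.00507478  69.48096308] rect ((504.94647216796875, 261.2107849121094), (25.367198944091797, 25.016916275024414), 78.37847137451172)
(array([  94, 4931, 1365,   24,   15,    5,   14,   42,  127,  113,   76,
         84,  138,  177,  273, 1562, 1872,  921,    6]), 
[... 1859 characters left out ...]
. -2.]
 [ 4.  5. 41. 90. 81. 80. 75. 70. 65. 57. 74. 68. 70. 59. 41. 45. 42. 18.  3.  1. -0.  0. -1.  2.]
 [-5.  3. 44. 58. 48. 51. 47. 43. 43. 41.  4.  2. 66.  4. -5. -1.  2. -2. -1.  0.  1. -1. -2.  3.]
 [ 1.  3.  6.  2.  0.  3.  0.  3. -2.  0. -1.  0. 69.  4. -1.  6.  4.  3.  1.  2. -2.  1.  0.  1.]
 [ 1.  2. -0.  1. -2.  1. -1.  3. -0. -3. -2. 70. 74. 76.  2. -1.  2.  2. -3.  0.  1.  4. -2.  5.]
 [-1. -1. -0. -2.  0.  0.  5. -1.  0.  3.  2. 63. 69. 71.  2.  1.  0. -1.  1.  2. -1.  3.  1.  4.]
 [ 2. -1. -2.  2.  0.  1. -0.  1. -0.  2.  3. -1. -2. -2. -3.  1.  2.  1. -3.  1.  5. -1.  0. -4.]
 [ 1.  2.  4. -0.  1.  1.  1.  2. -0. -1.  2. -0.  1.  1. -1.  1.  2.  0.  3.  1.  1. -2.  0. -3.]]
```

View pics/crop1.png

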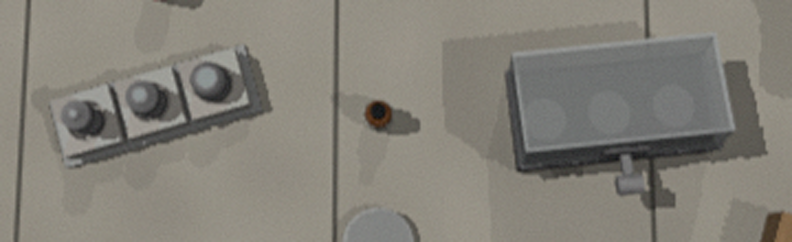

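View pics/crop2.png

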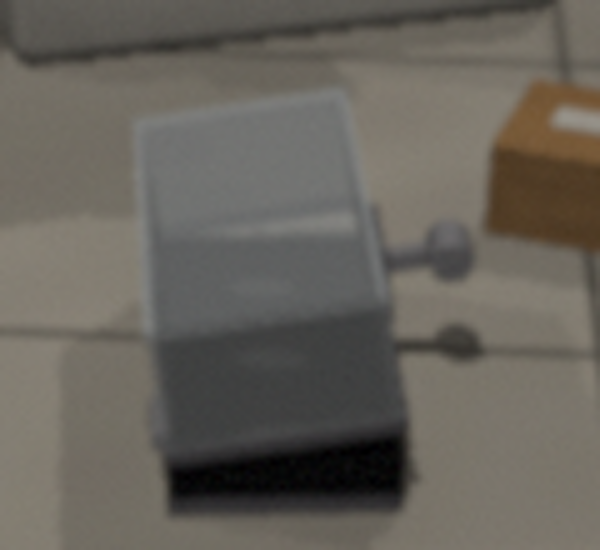

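Left to right, the rack holds long, medium and short: their tops are at 78, 71 and 63 mm and their widths fit. The lid is ajar by about 0.16 rad. Next come the case pose, the handle, and the first move.

```bash
cat >> h.py <<'E'
def go(x,y,z,yaw=None):
    s=ctrl.sense(); p=s['tcp_pos']; R=cv2.Rodrigues(np.zeros(3))[0]
    from scipy.spatial.transform import Rotation as Ro
    r=Ro.from_euler('xyz',s['orientation']); yw=s['orientation'][2]
    t=r if yaw is None else Ro.from_euler('xyz',[np.pi,0,yaw])
    d=np.array([x,y,z])-p
    print('t',round(s['clock'],2),'at',p.round(1),'yaw',round(yw,3),'turn deg',np.degrees((r.inv()*t).as_rotvec()).round(1),'slide50(after turn)',(t.inv().apply(d)/50).round(3),'q',s['q'].round(2),'grip',round(s['grip_width'],3),round(s['grip_force'],1),'F',s['force'].round(1))
E
python3 - <<'E'
from h import *
c=cap('top'); W=cloud(c)
px=[(u/2.2+100,v/2.2+170) for u,v in((513,53),(715,36),(732,130),(525,153))]
A=[ray(c,*p,80.3) for p in px[:2]]+[ray(c,*p,94.6) for p in px[2:]]
for a in A: print(a.round(1))
yl=(A[0]-A[1])[:2]+(A[3]-A[2])[:2]; psi=np.arctan2(-yl[0],yl[1]); print('lens',np.linalg.norm(A[0]-A[1]),np.linalg.norm(A[3]-A[2]),'psi',psi)
ex=np.array([np.cos(psi),np.sin(psi)]); print('centre far',(A[0]+A[1])[:2]/2-54*ex,'near',(A[2]+A[3])[:2]/2+34.8*ex)
sub=np.zeros(W.shape[:2],bool); sub[246:262,376:398]=True
P=W[sub&(W[...,2]>50)]; print('handle',len(P),P.mean(0),np.percentile(P[:,2],[10,50,90]),cv2.minAreaRect(P[:,:2].astype(np.float32)))
# lid plane
m=np.zeros(W.shape[:2],bool); m[192:225,340:425]=True; Q=W[m&(W[...,2]>70)]; 
k=np.linalg.lstsq(np.c_[Q[:,:2],np.ones(len(Q))],Q[:,2],rcond=None)[0]; print('plane',k,'theta',np.arctan(np.hypot(*k[:2])),'psi',np.arctan2(-k[1],-k[0]))
# side cam handle
s=cap('side'); V=cloud(s); m=np.zeros(V.shape[:2],bool); m[134:147,324:336]=True; P=V[m&(V[...,2]>45)]; print('side handle',len(P),P.mean(0),P.min(0),P.max(0))
go(400,-215,180,psi+np.pi)
E
```

```text
[ 558.6 -123.2   80.3]
[ 573.7 -300.2   80.3]
[ 489.1 -307.3   94.6]
[ 469.5 -130.7   94.6]
lens 177.7108842223032 177.7805187235125 psi 0.09767749693335469
centre far [ 512.40390959 -216.96508175] near [ 513.96364972 -215.60942946]
handle 135 [ 446.21365251 -222.3216413    70.78816075] [65.38622124 71.62642901 75.13147062] ((448.1754150390625, -222.31658935546875), (25.2674617767334, 21.584217071533203), 8.023951530456543)
plane [-1.61205077e-01 -1.79319119e-02  1.68284980e+02] theta 0.1607989789703804 psi 0.11078122256453844
side handle 109 [ 447.09455231 -214.65446761   66.30325322] [ 436.96872419 -232.26257828   54.73760397] [ 456.96359002 -206.27950088   73.6245067 ]
t 0.3 at [267.7 564.6 230.9] yaw 2.699 turn deg [ -0.  -0. -31.] slide50(after turn) [ -1.113 -15.775   1.018] q [ 1.    0.22  1.53  0.    1.39 -0.13] grip 1.001 0.0 F [-1.6 -0.2  1.1]
```

apply_moves(
  angular=[
    [0,0,-7.75],
    [0,0,-7.75],
    [0,0,-7.75],
    [0,0,-7.75],
    [0,0,0],
    [0,0,0],
    [0,0,0],
    [0,0,0],
    [0,0,0],
    [0,0,0],
    [0,0,0],
    [0,0,0],
  ],
  slide=[
    [0,0,0],
    [0,0,0],
    [0,0,0],
    [0,0,0],
    [0,-0.5,0],
    [0,-0.8,0],
    [0,-0.8,0],
    [0,-0.8,0],
    [0,-0.8,0],
    [0,-0.8,0],
    [0,-0.8,0],
    [0,-0.8,0],
  ],
  fingers=[1,1,1,1,1,1,1,1,1,1,1,1],
)

```text
clock: 1.5
tcp_pos: [297.5, 259.8, 231.4]
orientation: [3.141, 0.001, -3.043]
force: [0.9, -1.7, 0.1]
grip_width: 0.998
grip_force: 0.0
```

apply_moves(
  angular=[
    [0,0,0],
    [0,0,0],
    [0,0,0],
    [0,0,0],
    [0,0,0],
    [0,0,0],
    [0,0,0],
    [0,0,0],
    [0,0,0],
    [0,0,0],
    [0,0,0],
    [0,0,0],
  ],
  slide=[
    [0,-0.8,0],
    [0,-0.8,0],
    [0,-0.8,0],
    [0,-0.8,0],
    [0,-0.8,0],
    [0,-0.8,0],
    [0,-0.8,0],
    [0,-0.8,0],
    [0,-0.8,0],
    [0,-0.8,0],
    [0,-0.8,0],
    [0,-0.5,0],
  ],
  fingers=[1,1,1,1,1,1,1,1,1,1,1,1],
)

```text
clock: 2.7
tcp_pos: [343.1, -204.2, 231.5]
orientation: [-3.141, 0.0, -3.045]
force: [-0.6, 0.2, 0.5]
grip_width: 0.999
grip_force: 0.0
```

```bash
python3 -c "
from h import *
go(444,-223,100,.1+np.pi)"
```

```text
t 2.7 at [ 343.1 -204.2  231.5] yaw -3.045 turn deg [-0.1  0.  -0.2] slide50(after turn) [-1.97  -0.575  2.63 ] q [-0.73 -0.35  2.07 -0.    1.42 -2.4 ] grip 0.999 0.0 F [-0.6  0.2  0.5]
```

apply_moves(
  angular=[
    [0,0,0],
    [0,0,0],
    [0,0,0],
    [0,0,0],
    [0,0,0],
    [0,0,0],
    [0,0,0],
    [0,0,0],
    [0,0,0],
    [0,0,0],
  ],
  slide=[
    [-0.5,-0.1,0.2],
    [-0.7,-0.2,0.4],
    [-0.5,-0.2,0.6],
    [-0.27,-0.08,0.6],
    [0,0,0.6],
    [0,0,0.4],
    [0,0,0.3],
    [0,0,0.3],
    [0,0,0.3],
    [0,0,0],
  ],
  fingers=[0.5,0.5,0.5,0.5,0.5,0.5,0.5,0.5,0.5,0.5],
)

```text
clock: 3.7
tcp_pos: [442.6, -219.6, 44.3]
orientation: [3.139, -0.003, -3.043]
force: [-0.9, 0.4, -0.1]
grip_width: 0.5
grip_force: 0.0
```

Run:
```python
from h import *
go(444,-223,46,.1+np.pi)
c=cap('side'); big=cv2.resize(c['image'][60:200,240:390],None,fx=4,fy=4,interpolation=cv2.INTER_CUBIC); cv2.imwrite('pics/crop3.png',big[:,:,::-1])
```

```text
t 3.7 at [ 442.6 -219.6   44.3] yaw -3.043 turn deg [ 0.2 -0.2 -0.1] slide50(after turn) [-0.021 -0.07  -0.035] q [-0.62  0.14  2.    0.    1.   -2.29] grip 0.5 0.0 F [-0.9  0.4 -0.1]
```

View pics/crop3.png

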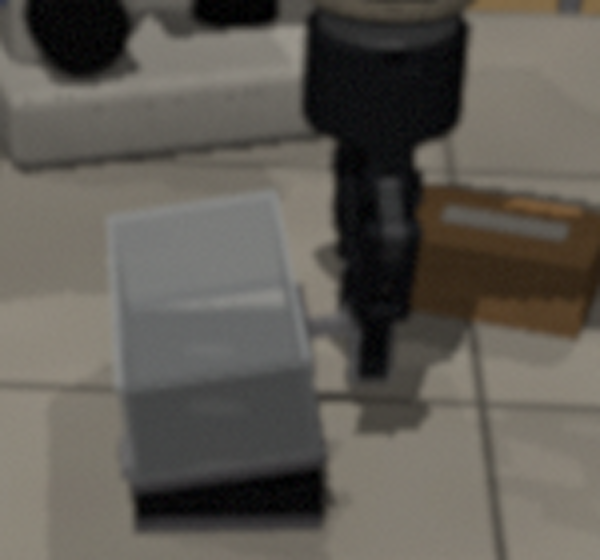

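The near finger covers the handle, and the stem at about (330,327) runs into the finger, so the fingers are lined up with it. I'll pinch it.

apply_moves(
  angular=[
    [0,0,0],
    [0,0,0],
    [0,0,0],
    [0,0,0],
    [0,0,0],
    [0,0,0],
  ],
  slide=[
    [-0.02,-0.06,0],
    [0,0,0],
    [0,0,0],
    [0,0,0],
    [0,0,0],
    [0,0,0],
  ],
  fingers=[0.5,0.1,0.1,0.1,0.1,0.1],
  grip_force=50,
)

```text
clock: 4.35
tcp_pos: [445.7, -222.2, 46.7]
orientation: [3.139, 0.0, -3.044]
force: [-0.1, 6.9, 0.8]
grip_width: 0.25
grip_force: 50.0
```

Run:
```python
from h import *
go(444,-223,46,.1+np.pi)
# arc in case frame rel. hinge; tcp is at handle offset const
th0=.16; a=lambda t:np.array([-122*np.cos(.181+t),122*np.sin(.181+t)])
prev=a(th0)
for t in np.arange(.26,1.92,.1): 
    d=(a(t)-prev)/50; prev=a(t); print(round(t,2),'tool x',round(-d[0],3),'z',round(-d[1],3))
```

```text
t 4.35 at [ 445.7 -222.2   46.7] yaw -3.044 turn deg [ 0.1  0.  -0.1] slide50(after turn) [ 0.035 -0.012  0.013] q [-0.62  0.14  2.    0.    1.01 -2.29] grip 0.25 50.0 F [-0.1  6.9  0.8]
0.26 tool x -0.093 z -0.225
0.36 tool x -0.115 z -0.215
0.46 tool x -0.136 z -0.203
0.56 tool x -0.155 z -0.188
0.66 tool x -0.173 z -0.171
0.76 tool x -0.19 z -0.153
0.86 tool x -0.204 z -0.134
0.96 tool x -0.216 z -0.113
1.06 tool x -0.227 z -0.09
1.16 tool x -0.234 z -0.067
1.26 tool x -0.24 z -0.044
1.36 tool x -0.243 z -0.019
1.46 tool x -0.244 z 0.005
1.56 tool x -0.242 z 0.029
1.66 tool x -0.238 z 0.053
1.76 tool x -0.232 z 0.077
1.86 tool x -0.223 z 0.099
```

apply_moves(
  angular=[
    [0,0,0],
    [0,0,0],
    [0,0,0],
    [0,0,0],
    [0,0,0],
    [0,0,0],
    [0,0,0],
    [0,0,0],
    [0,0,0],
  ],
  slide=[
    [-0.09,0,-0.22],
    [-0.115,0,-0.215],
    [-0.135,0,-0.2],
    [-0.155,0,-0.19],
    [-0.175,0,-0.17],
    [-0.19,0,-0.155],
    [-0.205,0,-0.135],
    [-0.215,0,-0.11],
    [0,0,0],
  ],
  fingers=[0.1,0.1,0.1,0.1,0.1,0.1,0.1,0.1,0.1],
)

```text
clock: 5.25
tcp_pos: [509.4, -215.6, 117.0]
orientation: [3.139, -0.002, -3.043]
force: [-3.2, 8.1, 0.9]
grip_width: 0.246
grip_force: 51.1
```

Run:
```python
from h import *
t=.96;ex=np.array([np.cos(.1),np.sin(.1)]);p=np.array([513,-216.3])+ex*(45-122*np.cos(.181+t))
print(p)
go(*p,24+122*np.sin(.181+t)-19,.1+np.pi)
```

```text
[ 507.1935032  -216.88259295]
t 5.25 at [ 509.4 -215.6  117. ] yaw -3.043 turn deg [ 0.2 -0.1 -0.1] slide50(after turn) [ 0.046 -0.02   0.021] q [-0.54  0.16  1.82  0.    1.16 -2.21] grip 0.246 51.1 F [-3.2  8.1  0.9]
```

apply_moves(
  angular=[
    [0,0,0],
    [0,0,0],
    [0,0,0],
    [0,0,0],
    [0,0,0],
    [0,0,0],
    [0,0,0],
    [0,0,0],
    [0,0,0],
    [0,0,0],
  ],
  slide=[
    [-0.225,0.01,-0.09],
    [-0.235,0.01,-0.07],
    [-0.24,0.01,-0.045],
    [-0.245,0,-0.02],
    [-0.245,0,0.005],
    [-0.24,0,0.03],
    [-0.24,0,0.055],
    [-0.23,0,0.08],
    [-0.2,0,0.1],
    [0,0,0],
  ],
  fingers=[0.1,0.1,0.1,0.1,0.1,0.1,0.1,0.1,0.1,0.1],
)

```text
clock: 6.25
tcp_pos: [615.6, -204.6, 116.0]
orientation: [3.141, 0.002, -3.042]
force: [0.7, 5.5, 4.9]
grip_width: 0.242
grip_force: 49.1
```

Run:
```python
from h import *
ex=np.array([np.cos(.1),np.sin(.1)]);p=np.array([513,-216.3])+ex*105
print(p); go(*p,111,.1+np.pi)
```

```text
[ 617.47543735 -205.81749125]
t 6.25 at [ 615.6 -204.6  116. ] yaw -3.042 turn deg [ 0.   0.1 -0. ] slide50(after turn) [-0.035 -0.028  0.1  ] q [-0.44  0.37  1.56  0.    1.2  -2.11] grip 0.242 49.1 F [0.7 5.5 4.9]
```

apply_moves(
  angular=[
    [0,0,0],
    [0,0,0],
    [0,0,0],
    [0,0,0],
    [0,0,7.9],
    [0,0,7.9],
    [0,0,7.9],
    [0,0,7.9],
    [0,0,7.9],
    [0,0,7.9],
    [0,0,7.9],
    [0,0,7.9],
  ],
  slide=[
    [0,0,0],
    [0,0,0],
    [0,0,-0.6],
    [0,0,-0.8],
    [0,0,-0.8],
    [0,0,0],
    [0,0,0],
    [0,0,0],
    [0,0,0],
    [0,0,0],
    [0,0,0],
    [0,0,0],
  ],
  fingers=[0.5,0.5,0.5,0.5,0.5,0.5,0.5,0.5,0.5,0.5,0.5,0.5],
)

```text
clock: 7.45
tcp_pos: [613.5, -206.3, 224.6]
orientation: [-3.142, 0.001, 2.13]
force: [-0.9, -0.1, -0.1]
grip_width: 0.501
grip_force: 0.0
```

Run:
```python
from h import *
go(505,261,160,.29+np.pi/2)
```

```text
t 7.45 at [ 613.5 -206.3  224.6] yaw 2.13 turn deg [ 0.   0.1 15.4] slide50(after turn) [9.576 0.594 1.292] q [-0.45  0.28  1.47 -0.    1.39 -1.01] grip 0.501 0.0 F [-0.9 -0.1 -0.1]
```

apply_moves(
  angular=[
    [0,0,7.7],
    [0,0,7.7],
    [0,0,0],
    [0,0,0],
    [0,0,0],
    [0,0,0],
    [0,0,0],
    [0,0,0],
    [0,0,0],
    [0,0,0],
    [0,0,0],
    [0,0,0],
  ],
  slide=[
    [0,0,0],
    [0,0,0],
    [0.6,0,0],
    [0.9,0.1,0],
    [0.9,0.1,0],
    [0.9,0.1,0],
    [0.9,0.1,0],
    [0.9,0.1,0],
    [0.9,0.1,0],
    [0.9,0,0],
    [0.4,0,0],
    [0,0,0],
  ],
  fingers=[0.6,0.6,0.6,0.6,0.6,0.6,0.6,0.6,0.6,0.6,0.6,0.6],
)

```text
clock: 8.65
tcp_pos: [534.7, 154.5, 224.6]
orientation: [3.14, 0.0, 1.871]
force: [0.3, 0.1, -0.5]
grip_width: 0.601
grip_force: 0.0
```

Run:
```python
from h import *
go(505,261,160,.29+np.pi/2)
c=cap('top'); big=cv2.resize(c['image'][140:280,310:460],None,fx=4,fy=4,interpolation=cv2.INTER_CUBIC); cv2.imwrite('pics/crop4.png',big[:,:,::-1])
W=cloud(c); sub=np.zeros(W.shape[:2],bool); sub[175:270,320:445]=True
m=sub&(W[...,2]>20)&(W[...,2]<28); P=W[m]; print(len(P),cv2.minAreaRect(P[:,:2].astype(np.float32)))
m=sub&(W[...,2]>4)&(W[...,2]<12); k,l,st,ce=cv2.connectedComponentsWithStats(m.astype(np.uint8))
for i in range(1,k):
    if st[i,4]>60: Q=W[l==i]; print('floor?',ce[i],st[i],Q.mean(0),cv2.minEnclosingCircle(Q[:,:2].astype(np.float32)))
```

```text
t 8.65 at [534.7 154.5 224.6] yaw 1.871 turn deg [0.1 0.  0.6] slide50(after turn) [2.211 0.041 1.293] q [ 0.14  0.06  1.72  0.    1.36 -0.16] grip 0.601 0.0 F [ 0.3  0.1 -0.5]
3978 ((541.068359375, -212.72100830078125), (146.1095733642578, 183.8333282470703), 4.83530330657959)
floor? [405.88928571 218.125     ] [397 209  19  19 280] [ 521.81398603 -277.90643661    8.55451192] ((521.2281494140625, -277.28607177734375), 20.51030158996582)
floor? [376.48251748 221.11538462] [367 212  20  20 286] [ 515.68739669 -217.68485842    8.39545296] ((515.3624877929688, -217.75460815429688), 20.274206161499023)
floor? [347.19387755 224.02040816] [338 215  20  20 294] [ 509.73198286 -157.74422479    8.33866832] ((509.5129699707031, -157.49603271484375), 20.61075210571289)
```

View pics/crop4.png

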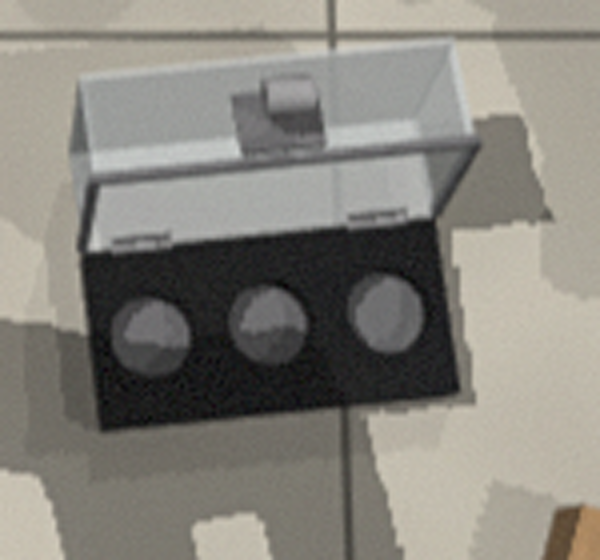

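The lid stands open. The floors of the three pockets are at (509.6,−157.6), (515.5,−217.7) and (521.5,−277.6), all at z≈8.4, and the spacing is 60 mm as specified. Next I pick the long one.

apply_moves(
  angular=[
    [0,0,0.6],
    [0,0,0],
    [0,0,0],
    [0,0,0],
    [0,0,0],
    [0,0,0],
    [0,0,0],
    [0,0,0],
    [0,0,0],
    [0,0,0],
    [0,0,0],
  ],
  slide=[
    [0.5,0.04,0],
    [0.7,0,0.1],
    [0.6,0,0.3],
    [0.3,0,0.5],
    [0.11,0,0.5],
    [0,0,0.5],
    [0,0,0.5],
    [0,0,0.5],
    [0,0,0.5],
    [0,0,0.3],
    [0,0,0],
  ],
  fingers=[0.6,0.6,0.6,0.6,0.6,0.6,0.6,0.6,0.6,0.6,0.6],
)

```text
clock: 9.8
tcp_pos: [504.6, 256.9, 36.5]
orientation: [-3.137, 0.001, 1.856]
force: [-0.6, 0.1, 0.1]
grip_width: 0.603
grip_force: 0.0
```

Run:
```python
from h import *
go(505,261,38,.29+np.pi/2)
c=cap('side'); big=cv2.resize(c['image'][220:400,190:370],None,fx=3.3,fy=3.3,interpolation=cv2.INTER_CUBIC); cv2.imwrite('pics/crop5.png',big[:,:,::-1])
```

```text
t 9.8 at [504.6 256.9  36.5] yaw 1.856 turn deg [-0.3  0.  -0.3] slide50(after turn) [ 0.076  0.031 -0.029] q [ 0.33  0.31  1.82 -0.    1.02  0.05] grip 0.603 0.0 F [-0.6  0.1  0.1]
```

View pics/crop5.png

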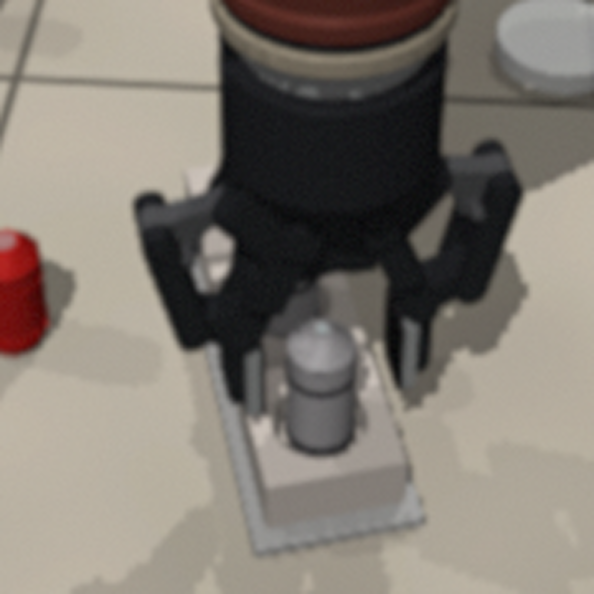

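The long objective stands upright between the fingers. Its axis is at about crop column 321 and the finger midline at about 331, so I'll recentre and then close.

apply_moves(
  angular=[
    [0,0,0],
    [0,0,0],
    [0,0,0],
    [0,0,0],
    [0,0,0],
    [0,0,0],
    [0,0,0],
    [0,0,0],
    [0,0,0],
  ],
  slide=[
    [0.08,0.055,-0.03],
    [0,0,0],
    [0,0,0],
    [0,0,0],
    [0,0,0],
    [0,0,0],
    [0,0,0],
    [0,0,-0.1],
    [0,0,-0.2],
  ],
  fingers=[0.6,0.45,0.38,0.34,0.2,0.2,0.2,0.2,0.2],
  grip_force=40,
)

```text
clock: 10.75
tcp_pos: [506.1, 262.9, 54.5]
orientation: [-3.139, 0.0, 1.858]
force: [0.1, -0.6, -2.2]
grip_width: 0.293
grip_force: 39.4
```

Run:
```python
from h import *
go(509.6,-157.6,120,.1+np.pi/2)
```

```text
t 10.75 at [506.1 262.9  54.5] yaw 1.858 turn deg [-0.1  0.  10.7] slide50(after turn) [-8.374 -0.77  -1.311] q [ 0.34  0.29  1.8  -0.    1.05  0.05] grip 0.293 39.4 F [ 0.1 -0.6 -2.2]
```

apply_moves(
  angular=[
    [0,0,0],
    [0,0,0],
    [0,0,0],
    [0,0,0],
    [0,0,3.7],
    [0,0,3.5],
    [0,0,3.5],
    [0,0,0],
    [0,0,0],
    [0,0,0],
    [0,0,0],
    [0,0,0],
  ],
  slide=[
    [0,0,-0.3],
    [0,0,-0.4],
    [0,0,-0.4],
    [0,0,-0.3],
    [0,0,-0.1],
    [0,0,0],
    [0,0,0],
    [-0.2,0,0],
    [-0.4,-0.05,0],
    [-0.6,-0.05,0],
    [-0.7,-0.07,0],
    [-0.7,-0.07,0],
  ],
  fingers=[0.2,0.2,0.2,0.2,0.2,0.2,0.2,0.2,0.2,0.2,0.2,0.2],
)

```text
clock: 11.95
tcp_pos: [508.1, 131.1, 130.7]
orientation: [3.141, 0.0, 1.673]
force: [-0.0, 0.4, -2.1]
grip_width: 0.289
grip_force: 39.4
```

apply_moves(
  angular=[
    [0,0,0],
    [0,0,0],
    [0,0,0],
    [0,0,0],
    [0,0,0],
    [0,0,0],
    [0,0,0],
    [0,0,0],
    [0,0,0],
    [0,0,0],
    [0,0,0],
    [0,0,0],
  ],
  slide=[
    [-0.7,-0.07,0],
    [-0.7,-0.07,0],
    [-0.7,-0.07,0],
    [-0.7,-0.07,0],
    [-0.7,-0.07,0],
    [-0.7,-0.07,0],
    [-0.7,-0.07,0],
    [-0.5,-0.05,0],
    [-0.3,0,0],
    [-0.1,0,0],
    [0,0,0],
    [0,0,0],
  ],
  fingers=[0.2,0.2,0.2,0.2,0.2,0.2,0.2,0.2,0.2,0.2,0.2,0.2],
)

```text
clock: 13.15
tcp_pos: [510.2, -157.5, 130.2]
orientation: [-3.141, -0.001, 1.672]
force: [0.1, 0.7, -2.8]
grip_width: 0.291
grip_force: 39.4
```

Run:
```python
from h import *
go(509.6,-157.6,32,.1+np.pi/2)
c=cap('side'); W=cloud(c); p=ctrl.sense()['tcp_pos']; u,v=proj(c,p).astype(int); print(u,v)
big=cv2.resize(c['image'][max(v-70,0):v+80,u-75:u+75],None,fx=4,fy=4,interpolation=cv2.INTER_CUBIC); cv2.imwrite('pics/crop6.png',big[:,:,::-1])
```

```text
t 13.15 at [ 510.2 -157.5  130.2] yaw 1.672 turn deg [-0.  -0.   0.1] slide50(after turn) [-1.000e-03 -1.300e-02  1.963e+00] q [-0.45  0.1   1.86  0.    1.18 -0.55] grip 0.291 39.4 F [ 0.1  0.7 -2.8]
297 122
```

View pics/crop6.png

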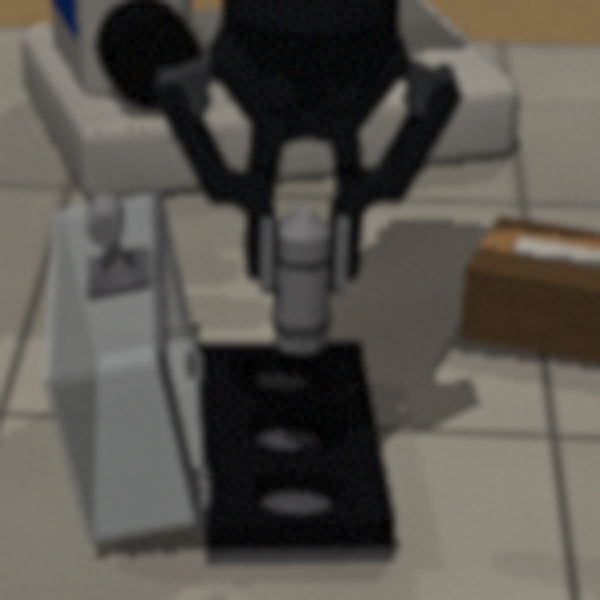

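The long objective hangs upright over the left pocket (the far one in this view). The lid stands clear on the left. I'll lower it slowly.

apply_moves(
  angular=[
    [0,0,0],
    [0,0,0],
    [0,0,0],
    [0,0,0],
    [0,0,0],
    [0,0,0],
    [0,0,0],
    [0,0,0],
    [0,0,0],
    [0,0,0],
  ],
  slide=[
    [0,-0.03,0.2],
    [0,0,0.3],
    [0,0,0.4],
    [0,0,0.4],
    [0,0,0.3],
    [0,0,0.15],
    [0,0,0.1],
    [0,0,0.05],
    [0,0,0],
    [0,0,0],
  ],
  fingers=[0.2,0.2,0.2,0.2,0.2,0.2,0.2,0.2,0.2,0.2],
)

```text
clock: 14.2
tcp_pos: [509.5, -158.9, 36.1]
orientation: [3.14, 0.001, 1.671]
force: [-0.3, 0.5, -2.1]
grip_width: 0.288
grip_force: 39.4
```

apply_moves(
  angular=[
    [0,0,0],
    [0,0,0],
  ],
  slide=[
    [0,0,0.03],
    [0,0,0],
  ],
  fingers=[0.2,0.2],
)

```text
clock: 14.4
tcp_pos: [509.7, -159.0, 35.0]
orientation: [3.14, 0.001, 1.671]
force: [-2.2, -0.9, 4.9]
grip_width: 0.291
grip_force: 40.0
```

apply_moves(
  angular=[
    [0,0,0],
    [0,0,0],
    [0,0,0],
    [0,0,0],
    [0,0,0],
    [0,0,0],
    [0,0,0],
    [0,0,-3.6],
    [0,0,-3.6],
    [0,0,-3.6],
  ],
  slide=[
    [0,0,0],
    [0,0,0],
    [0,0,0],
    [0,0,-0.3],
    [0,0,-0.6],
    [0,0,-0.8],
    [0,0,-0.6],
    [0,0,0],
    [0,0,0],
    [0,0,0],
  ],
  fingers=[0.34,0.42,0.42,0.42,0.42,0.42,0.5,0.55,0.55,0.55],
)

```text
clock: 15.4
tcp_pos: [509.3, -158.8, 150.5]
orientation: [3.14, 0.001, 1.862]
force: [0.6, -0.4, 0.1]
grip_width: 0.55
grip_force: 0.0
```

Run:
```python
from h import *
go(523,206,150,.29+np.pi/2)
```

```text
t 15.4 at [ 509.3 -158.8  150.5] yaw 1.862 turn deg [0.1 0.1 0.1] slide50(after turn) [6.912 2.35  0.01 ] q [-0.45  0.07  1.85 -0.    1.22 -0.74] grip 0.55 0.0 F [ 0.6 -0.4  0.1]
```

apply_moves(
  angular=[
    [0,0,0],
    [0,0,0],
    [0,0,0],
    [0,0,0],
    [0,0,0],
    [0,0,0],
    [0,0,0],
    [0,0,0],
    [0,0,0],
    [0,0,0],
    [0,0,0],
    [0,0,0],
  ],
  slide=[
    [0.4,0.15,0],
    [0.7,0.25,0],
    [0.8,0.27,0],
    [0.8,0.27,0],
    [0.8,0.27,0],
    [0.8,0.27,0],
    [0.8,0.27,0],
    [0.8,0.27,0],
    [0.6,0.2,0],
    [0.41,0.13,0],
    [0,0,0],
    [0,0,0],
  ],
  fingers=[0.55,0.55,0.55,0.55,0.55,0.55,0.55,0.55,0.55,0.55,0.6,0.6],
)

```text
clock: 16.6
tcp_pos: [523.2, 206.1, 149.5]
orientation: [3.141, 0.0, 1.861]
force: [0.7, 0.1, 0.3]
grip_width: 0.598
grip_force: 0.0
```

Run:
```python
from h import *
go(524,206,34,.29+np.pi/2)
c=cap('top'); save(c,'tmp.png'); big=cv2.resize(c['image'][140:280,310:460],None,fx=4,fy=4,interpolation=cv2.INTER_CUBIC); cv2.imwrite('pics/crop7.png',big[:,:,::-1])
W=cloud(c); sub=np.zeros(W.shape[:2],bool); sub[205:240,325:365]=True
Q=W[sub&(W[...,2]>35)]; print(len(Q),Q[:,2].max(),np.percentile(Q[:,2],95),cv2.minAreaRect(Q[:,:2].astype(np.float32)))
T=Q[Q[:,2]>66]; print('tip',T.mean(0))
```

```text
t 16.6 at [523.2 206.1 149.5] yaw 1.861 turn deg [ 0.  0. -0.] slide50(after turn) [-0.007  0.014  2.31 ] q [ 0.24  0.14  1.77 -0.    1.22 -0.05] grip 0.598 0.0 F [0.7 0.1 0.3]
168 74.91590123834261 72.6146273097751 ((508.10064697265625, -159.78143310546875), (24.393341064453125, 25.418468475341797), 28.42350959777832)
tip [ 508.49378863 -159.29263134   69.37210483]
```

View pics/crop7.png

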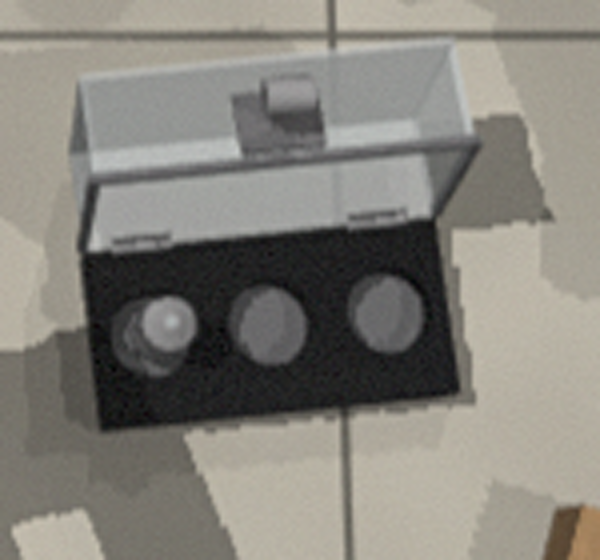

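The long objective stands upright in the left pocket, with its top at 72 mm and its centre within 2 mm of the pocket's. Next is the medium.

apply_moves(
  angular=[
    [0,0,0],
    [0,0,0],
    [0,0,0],
    [0,0,0],
    [0,0,0],
    [0,0,0],
    [0,0,0],
    [0,0,0],
  ],
  slide=[
    [0,0.02,0.2],
    [0,0,0.4],
    [0,0,0.5],
    [0,0,0.5],
    [0,0,0.4],
    [0,0,0.2],
    [0,0,0.1],
    [0,0,0],
  ],
  fingers=[0.6,0.6,0.6,0.6,0.6,0.6,0.6,0.6],
)

```text
clock: 17.45
tcp_pos: [524.1, 205.8, 33.4]
orientation: [-3.141, -0.0, 1.859]
force: [-0.2, -0.3, 0.3]
grip_width: 0.602
grip_force: 0.0
```

Run:
```python
from h import *
go(524,206,34,.29+np.pi/2)
c=cap('side'); big=cv2.resize(c['image'][220:400,190:370],None,fx=3.3,fy=3.3,interpolation=cv2.INTER_CUBIC); cv2.imwrite('pics/crop8.png',big[:,:,::-1])
```

```text
t 17.45 at [524.1 205.8  33.4] yaw 1.859 turn deg [-0.  -0.  -0.1] slide50(after turn) [ 0.005  0.    -0.011] q [ 0.23  0.3   1.83 -0.    1.01 -0.05] grip 0.602 0.0 F [-0.2 -0.3  0.3]
```

View pics/crop8.png

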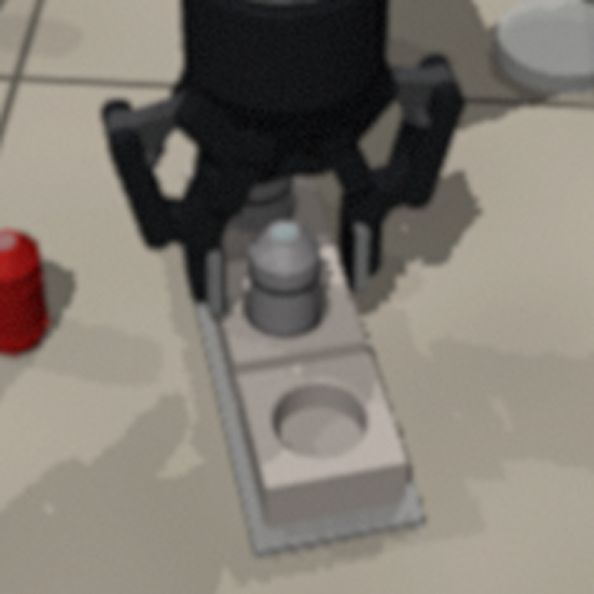

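The medium stands at crop column 284, with the finger midline at about 289, so it is nearly centred. I'll grip and lift it.

apply_moves(
  angular=[
    [0,0,0],
    [0,0,0],
    [0,0,0],
    [0,0,0],
    [0,0,0],
    [0,0,0],
    [0,0,0],
    [0,0,0],
    [0,0,0],
    [0,0,0],
    [0,0,0],
    [0,0,0],
  ],
  slide=[
    [0,0.03,0],
    [0,0,0],
    [0,0,0],
    [0,0,0],
    [0,0,0],
    [0,0,0],
    [0,0,0],
    [0,0,-0.2],
    [0,0,-0.4],
    [0,0,-0.5],
    [0,0,-0.5],
    [0,0,-0.3],
  ],
  fingers=[0.6,0.48,0.42,0.38,0.2,0.2,0.2,0.2,0.2,0.2,0.2,0.2],
)

```text
clock: 18.7
tcp_pos: [526.6, 207.0, 131.1]
orientation: [3.139, 0.0, 1.859]
force: [0.1, -0.3, -1.3]
grip_width: 0.327
grip_force: 39.6
```

Run:
```python
from h import *
go(515.5,-218,130,.1+np.pi/2)
```

```text
t 18.7 at [526.6 207.  131.1] yaw 1.859 turn deg [ 0.2 -0.  10.8] slide50(after turn) [-8.435 -1.068  0.022] q [ 0.24  0.17  1.78  0.    1.19 -0.05] grip 0.327 39.6 F [ 0.1 -0.3 -1.3]
```

apply_moves(
  angular=[
    [0,0,3.6],
    [0,0,3.6],
    [0,0,3.6],
    [0,0,0],
    [0,0,0],
    [0,0,0],
    [0,0,0],
    [0,0,0],
    [0,0,0],
    [0,0,0],
    [0,0,0],
    [0,0,0],
  ],
  slide=[
    [0,0,0],
    [0,0,0],
    [0,0,0],
    [-0.2,0,0],
    [-0.4,-0.05,0],
    [-0.6,-0.08,0],
    [-0.7,-0.1,0],
    [-0.7,-0.1,0],
    [-0.7,-0.1,0],
    [-0.7,-0.1,0],
    [-0.7,-0.1,0],
    [-0.7,-0.1,0],
  ],
  fingers=[0.2,0.2,0.2,0.2,0.2,0.2,0.2,0.2,0.2,0.2,0.2,0.2],
)

```text
clock: 19.9
tcp_pos: [515.6, -67.5, 128.7]
orientation: [-3.141, 0.0, 1.673]
force: [0.8, -0.8, -1.0]
grip_width: 0.326
grip_force: 39.5
```

apply_moves(
  angular=[
    [0,0,0],
    [0,0,0],
    [0,0,0],
    [0,0,0],
    [0,0,0],
    [0,0,0],
    [0,0,0],
    [0,0,0],
  ],
  slide=[
    [-0.7,-0.1,0],
    [-0.7,-0.1,0],
    [-0.7,-0.1,0],
    [-0.6,-0.05,0],
    [-0.3,0,0],
    [-0.05,0,0],
    [0,0,0],
    [0,0,0],
  ],
  fingers=[0.2,0.2,0.2,0.2,0.2,0.2,0.2,0.2],
)

```text
clock: 20.7
tcp_pos: [513.9, -217.8, 128.5]
orientation: [-3.141, -0.001, 1.672]
force: [-1.8, 1.3, -1.1]
grip_width: 0.327
grip_force: 39.6
```

Run:
```python
from h import *
go(514.5,-218,30,.1+np.pi/2)
```

```text
t 20.7 at [ 513.9 -217.8  128.5] yaw 1.672 turn deg [-0.  -0.1  0.1] slide50(after turn) [-0.005  0.012  1.97 ] q [-0.54  0.16  1.8   0.    1.19 -0.64] grip 0.327 39.6 F [-1.8  1.3 -1.1]
```

apply_moves(
  angular=[
    [0,0,0],
    [0,0,0],
    [0,0,0],
    [0,0,0],
    [0,0,0],
    [0,0,0],
    [0,0,0],
    [0,0,0],
    [0,0,0],
  ],
  slide=[
    [0,0,0.2],
    [0,0,0.3],
    [0,0,0.4],
    [0,0,0.4],
    [0,0,0.3],
    [0,0,0.15],
    [0,0,0.1],
    [0,0,0.03],
    [0,0,0],
  ],
  fingers=[0.2,0.2,0.2,0.2,0.2,0.2,0.2,0.2,0.2],
)

```text
clock: 21.6
tcp_pos: [514.5, -219.3, 35.2]
orientation: [3.141, 0.0, 1.671]
force: [-0.5, -0.3, -1.8]
grip_width: 0.326
grip_force: 39.6
```

apply_moves(
  angular=[
    [0,0,0],
    [0,0,0],
  ],
  slide=[
    [0,0,0.03],
    [0,0,0],
  ],
  fingers=[0.2,0.2],
)

```text
clock: 21.8
tcp_pos: [514.4, -219.3, 33.8]
orientation: [3.141, 0.001, 1.671]
force: [0.2, -0.5, -0.1]
grip_width: 0.321
grip_force: 39.6
```

apply_moves(
  angular=[
    [0,0,0],
    [0,0,0],
  ],
  slide=[
    [0,0,0.03],
    [0,0,0],
  ],
  fingers=[0.2,0.2],
)

```text
clock: 22.0
tcp_pos: [514.1, -219.1, 31.9]
orientation: [3.141, 0.0, 1.671]
force: [-1.0, 0.3, -1.8]
grip_width: 0.326
grip_force: 39.6
```

apply_moves(
  angular=[
    [0,0,0],
    [0,0,0],
  ],
  slide=[
    [0,0,0.02],
    [0,0,0],
  ],
  fingers=[0.2,0.2],
)

```text
clock: 22.2
tcp_pos: [514.0, -219.0, 30.7]
orientation: [-3.141, -0.0, 1.671]
force: [0.2, -0.2, -1.2]
grip_width: 0.322
grip_force: 39.6
```

apply_moves(
  angular=[
    [0,0,0],
    [0,0,0],
  ],
  slide=[
    [0,0,0.025],
    [0,0,0],
  ],
  fingers=[0.2,0.2],
)

```text
clock: 22.4
tcp_pos: [513.9, -219.0, 29.3]
orientation: [-3.141, -0.0, 1.671]
force: [0.2, -0.3, -2.1]
grip_width: 0.33
grip_force: 39.6
```

apply_moves(
  angular=[
    [0,0,0],
    [0,0,0],
  ],
  slide=[
    [0,0,0.015],
    [0,0,0],
  ],
  fingers=[0.2,0.2],
)

```text
clock: 22.6
tcp_pos: [514.0, -219.0, 28.7]
orientation: [-3.141, -0.0, 1.671]
force: [-1.1, 0.7, -1.7]
grip_width: 0.318
grip_force: 39.6
```

apply_moves(
  angular=[
    [0,0,0],
    [0,0,0],
  ],
  slide=[
    [0,0,0.02],
    [0,0,0],
  ],
  fingers=[0.2,0.2],
)

```text
clock: 22.8
tcp_pos: [514.2, -219.2, 28.3]
orientation: [3.142, 0.0, 1.671]
force: [-1.7, 0.7, 2.6]
grip_width: 0.324
grip_force: 40.0
```

Run:
```python
from h import *
go(514.5,-219,28,.1+np.pi/2)
c=cap('side'); p=ctrl.sense()['tcp_pos']; u,v=proj(c,p).astype(int); print(u,v)
big=cv2.resize(c['image'][v-55:v+45,u-50:u+50],None,fx=5.5,fy=5.5,interpolation=cv2.INTER_CUBIC); cv2.imwrite('pics/crop9.png',big[:,:,::-1])
W=cloud(c); q=W[v-55:v+30,u-12:u+12]; m=(abs(q[...,0]-514)<8)&(abs(q[...,1]+205)<22)&(q[...,2]>40); T=q[m]; print(len(T),np.percentile(T[:,2],[50,90,97]) if len(T) else '')
```

```text
t 22.8 at [ 514.2 -219.2   28.3] yaw 1.671 turn deg [0. 0. 0.] slide50(after turn) [0.003 0.007 0.005] q [-0.54  0.3   1.84 -0.    1.   -0.64] grip 0.324 40.0 F [-1.7  0.7  2.6]
294 154
276 [111.58994314 138.03413279 142.88694224]
```

View pics/crop9.png

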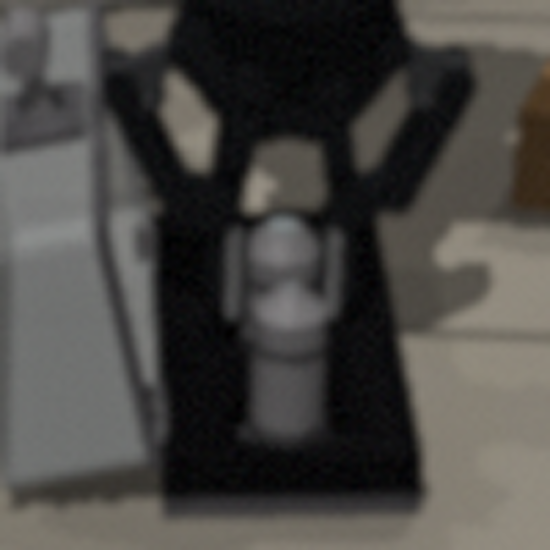

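The force went from −1.7 to +2.6 N, so the medium is on the pocket floor behind the long one. I'll release, lift and go for the short.

apply_moves(
  angular=[
    [0,0,0],
    [0,0,0],
    [0,0,0],
    [0,0,0],
    [0,0,0],
    [0,0,0],
    [0,0,0],
    [0,0,-3.6],
    [0,0,-3.6],
    [0,0,-3.6],
  ],
  slide=[
    [0,0,0],
    [0,0,0],
    [0,0,0],
    [0,0,-0.3],
    [0,0,-0.6],
    [0,0,-0.8],
    [0,0,-0.6],
    [0,0,0],
    [0,0,0],
    [0,0,0],
  ],
  fingers=[0.38,0.44,0.44,0.44,0.44,0.44,0.5,0.55,0.55,0.55],
)

```text
clock: 23.85
tcp_pos: [514.5, -219.3, 144.6]
orientation: [3.14, 0.002, 1.862]
force: [-0.6, -0.3, -0.1]
grip_width: 0.55
grip_force: 0.0
```

Run:
```python
from h import *
go(541,149,145,.29+np.pi/2)
```

```text
t 23.85 at [ 514.5 -219.3  144.6] yaw 1.862 turn deg [0.1 0.1 0.1] slide50(after turn) [ 6.907  2.614 -0.008] q [-0.54  0.14  1.79  0.    1.21 -0.84] grip 0.55 0.0 F [-0.6 -0.3 -0.1]
```

apply_moves(
  angular=[
    [0,0,0],
    [0,0,0],
    [0,0,0],
    [0,0,0],
    [0,0,0],
    [0,0,0],
    [0,0,0],
    [0,0,0],
    [0,0,0],
    [0,0,0],
    [0,0,0],
    [0,0,0],
  ],
  slide=[
    [0.4,0.15,0],
    [0.7,0.26,0],
    [0.8,0.31,0],
    [0.8,0.31,0],
    [0.8,0.31,0],
    [0.8,0.31,0],
    [0.8,0.31,0],
    [0.8,0.31,0],
    [0.6,0.2,0],
    [0.4,0.14,0],
    [0,0,0],
    [0,0,0],
  ],
  fingers=[0.6,0.6,0.6,0.6,0.6,0.6,0.6,0.6,0.6,0.6,0.6,0.6],
)

```text
clock: 25.05
tcp_pos: [541.1, 149.0, 143.6]
orientation: [3.141, 0.001, 1.861]
force: [-0.2, -0.0, 0.6]
grip_width: 0.596
grip_force: 0.0
```

Run:
```python
from h import *
go(541,149,32,.29+np.pi/2)
c=cap('top')
W=cloud(c); sub=np.zeros(W.shape[:2],bool); sub[195:240,325:395]=True
k,l,st,ce=cv2.connectedComponentsWithStats((sub&(W[...,2]>35)).astype(np.uint8))
for i in range(1,k):
    if st[i,4]>40: Q=W[l==i]; print(ce[i],np.percentile(Q[:,2],97),cv2.minAreaRect(Q[:,:2].astype(np.float32)))
```

```text
t 25.05 at [541.1 149.  143.6] yaw 1.861 turn deg [ 0.  0. -0.] slide50(after turn) [ 1.000e-03 -2.000e-03  2.231e+00] q [ 0.13  0.15  1.78 -0.    1.21 -0.16] grip 0.596 0.0 F [-0.2 -0.   0.6]
[380.49748744 219.7839196 ] 66.8176033216932 ((512.6902465820312, -217.86036682128906), (28.294086456298828, 27.55538558959961), 8.818412780761719)
[351.02994012 221.81437126] 74.28953907034462 ((507.9583435058594, -159.83018493652344), (24.922470092773438, 24.85806655883789), 87.61087799072266)
```

apply_moves(
  angular=[
    [0,0,0],
    [0,0,0],
    [0,0,0],
    [0,0,0],
    [0,0,0],
    [0,0,0],
    [0,0,0],
    [0,0,0],
  ],
  slide=[
    [0,0,0.2],
    [0,0,0.4],
    [0,0,0.5],
    [0,0,0.5],
    [0,0,0.4],
    [0,0,0.15],
    [0,0,0.07],
    [0,0,0],
  ],
  fingers=[0.62,0.62,0.62,0.62,0.62,0.62,0.62,0.62],
)

```text
clock: 25.9
tcp_pos: [541.2, 148.4, 31.9]
orientation: [-3.142, 0.0, 1.859]
force: [-0.4, 0.0, -0.1]
grip_width: 0.618
grip_force: 0.0
```

apply_moves(
  angular=[
    [0,0,0],
    [0,0,0],
    [0,0,0],
    [0,0,0],
    [0,0,0],
    [0,0,0],
    [0,0,0],
    [0,0,0],
    [0,0,0],
    [0,0,0],
    [0,0,0],
  ],
  slide=[
    [0,0,0],
    [0,0,0],
    [0,0,0],
    [0,0,0],
    [0,0,0],
    [0,0,0],
    [0,0,-0.2],
    [0,0,-0.4],
    [0,0,-0.5],
    [0,0,-0.5],
    [0,0,-0.3],
  ],
  fingers=[0.5,0.44,0.4,0.25,0.25,0.25,0.25,0.25,0.25,0.25,0.25],
)

```text
clock: 27.0
tcp_pos: [542.0, 149.0, 129.3]
orientation: [3.139, 0.0, 1.859]
force: [1.2, 0.5, -1.1]
grip_width: 0.36
grip_force: 39.7
```

Run:
```python
from h import *
go(520.5,-279,130,.1+np.pi/2)
```

```text
t 27.0 at [542.  149.  129.3] yaw 1.859 turn deg [ 0.2  0.  10.8] slide50(after turn) [-8.475 -1.282 -0.013] q [ 0.13  0.16  1.79  0.    1.18 -0.16] grip 0.36 39.7 F [ 1.2  0.5 -1.1]
```

apply_moves(
  angular=[
    [0,0,3.6],
    [0,0,3.6],
    [0,0,3.6],
    [0,0,0],
    [0,0,0],
    [0,0,0],
    [0,0,0],
    [0,0,0],
    [0,0,0],
    [0,0,0],
    [0,0,0],
    [0,0,0],
  ],
  slide=[
    [0,0,0],
    [0,0,0],
    [0,0,0],
    [-0.2,0,0],
    [-0.4,-0.05,0],
    [-0.6,-0.1,0],
    [-0.7,-0.12,0],
    [-0.7,-0.12,0],
    [-0.7,-0.12,0],
    [-0.7,-0.12,0],
    [-0.7,-0.12,0],
    [-0.7,-0.12,0],
  ],
  fingers=[0.25,0.25,0.25,0.25,0.25,0.25,0.25,0.25,0.25,0.25,0.25,0.25],
)

```text
clock: 28.2
tcp_pos: [524.0, -126.2, 126.8]
orientation: [-3.141, 0.0, 1.673]
force: [1.0, 0.0, -1.0]
grip_width: 0.359
grip_force: 39.7
```

apply_moves(
  angular=[
    [0,0,0],
    [0,0,0],
    [0,0,0],
    [0,0,0],
    [0,0,0],
    [0,0,0],
    [0,0,0],
    [0,0,0],
  ],
  slide=[
    [-0.7,-0.12,0],
    [-0.7,-0.12,0],
    [-0.7,-0.12,0],
    [-0.6,-0.05,0],
    [-0.35,0,0],
    [-0.05,0,0],
    [0,0,0],
    [0,0,0],
  ],
  fingers=[0.25,0.25,0.25,0.25,0.25,0.25,0.25,0.25],
)

```text
clock: 29.0
tcp_pos: [519.7, -279.1, 126.5]
orientation: [-3.141, -0.001, 1.672]
force: [0.1, 0.0, -0.6]
grip_width: 0.358
grip_force: 39.7
```

Run:
```python
from h import *
go(520,-279,30,.1+np.pi/2)
c=cap('side'); p=ctrl.sense()['tcp_pos']; u,v=proj(c,p).astype(int); print(u,v)
big=cv2.resize(c['image'][max(0,v-60):v+60,u-60:u+60],None,fx=5,fy=5,interpolation=cv2.INTER_CUBIC); cv2.imwrite('pics/crop10.png',big[:,:,::-1])
```

```text
t 29.0 at [ 519.7 -279.1  126.5] yaw 1.672 turn deg [-0.  -0.1  0.1] slide50(after turn) [0.002 0.007 1.93 ] q [-0.63  0.23  1.72  0.    1.19 -0.73] grip 0.358 39.7 F [ 0.1  0.  -0.6]
294 97
```

View pics/crop10.png

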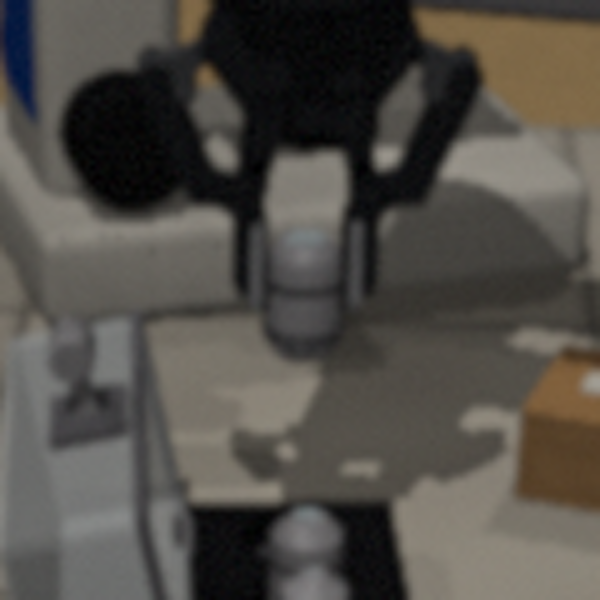

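The short hangs upright over the right pocket. I'll lower it.

apply_moves(
  angular=[
    [0,0,0],
    [0,0,0],
    [0,0,0],
    [0,0,0],
    [0,0,0],
    [0,0,0],
    [0,0,0],
    [0,0,0],
    [0,0,0],
  ],
  slide=[
    [0,0,0.2],
    [0,0,0.3],
    [0,0,0.4],
    [0,0,0.4],
    [0,0,0.3],
    [0,0,0.15],
    [0,0,0.1],
    [0,0,0.05],
    [0,0,0],
  ],
  fingers=[0.25,0.25,0.25,0.25,0.25,0.25,0.25,0.25,0.25],
)

```text
clock: 29.95
tcp_pos: [520.1, -280.6, 32.1]
orientation: [3.141, 0.0, 1.671]
force: [-0.4, 0.7, -0.6]
grip_width: 0.354
grip_force: 39.7
```

apply_moves(
  angular=[
    [0,0,0],
    [0,0,0],
  ],
  slide=[
    [0,0,0.025],
    [0,0,0],
  ],
  fingers=[0.25,0.25],
)

```text
clock: 30.15
tcp_pos: [520.1, -280.7, 31.2]
orientation: [3.141, 0.001, 1.671]
force: [0.5, 0.0, -0.5]
grip_width: 0.358
grip_force: 39.7
```

apply_moves(
  angular=[
    [0,0,0],
    [0,0,0],
  ],
  slide=[
    [0,0,0.02],
    [0,0,0],
  ],
  fingers=[0.25,0.25],
)

```text
clock: 30.35
tcp_pos: [519.8, -280.5, 29.7]
orientation: [3.141, 0.0, 1.671]
force: [0.1, 0.5, -0.9]
grip_width: 0.36
grip_force: 39.7
```

apply_moves(
  angular=[
    [0,0,0],
    [0,0,0],
    [0,0,0],
  ],
  slide=[
    [0.04,0,0],
    [0,0,0.02],
    [0,0,0],
  ],
  fingers=[0.25,0.25,0.25],
)

```text
clock: 30.65
tcp_pos: [519.4, -278.3, 28.4]
orientation: [-3.141, -0.0, 1.671]
force: [0.3, 0.3, -0.8]
grip_width: 0.36
grip_force: 39.7
```

apply_moves(
  angular=[
    [0,0,0],
    [0,0,0],
  ],
  slide=[
    [0,0,0.02],
    [0,0,0],
  ],
  fingers=[0.25,0.25],
)

```text
clock: 30.85
tcp_pos: [519.5, -278.4, 27.4]
orientation: [-3.141, -0.0, 1.671]
force: [-0.2, 0.8, -1.0]
grip_width: 0.357
grip_force: 39.7
```

apply_moves(
  angular=[
    [0,0,0],
    [0,0,0],
  ],
  slide=[
    [0,0,0.015],
    [0,0,0],
  ],
  fingers=[0.25,0.25],
)

```text
clock: 31.05
tcp_pos: [519.6, -278.5, 26.9]
orientation: [3.141, 0.0, 1.671]
force: [0.5, 0.8, -0.2]
grip_width: 0.357
grip_force: 39.8
```

apply_moves(
  angular=[
    [0,0,0],
    [0,0,0],
  ],
  slide=[
    [0,0,0.015],
    [0,0,0],
  ],
  fingers=[0.25,0.25],
)

```text
clock: 31.25
tcp_pos: [519.7, -278.6, 26.8]
orientation: [-3.142, 0.0, 1.671]
force: [-2.6, 1.7, 5.2]
grip_width: 0.36
grip_force: 40.4
```

The short is on the floor (+5 N). I'll release it, lift, and turn for the handle.

apply_moves(
  angular=[
    [0,0,0],
    [0,0,0],
    [0,0,0],
    [0,0,0],
    [0,0,0],
    [0,0,0],
    [0,0,0],
    [0,0,0],
    [0,0,-8.2],
    [0,0,-8.2],
    [0,0,-8.2],
    [0,0,-8.2],
  ],
  slide=[
    [0,0,0],
    [0,0,0],
    [0,0,0],
    [0,0,-0.3],
    [0,0,-0.6],
    [0,0,-0.9],
    [0,0,-0.9],
    [0,0,-0.9],
    [0,0,-0.6],
    [0,0,-0.2],
    [0,0,0],
    [0,0,0],
  ],
  fingers=[0.42,0.48,0.48,0.48,0.48,0.48,0.5,0.5,0.5,0.5,0.5,0.5],
)

```text
clock: 32.45
tcp_pos: [519.9, -278.7, 248.4]
orientation: [3.141, 0.003, 2.249]
force: [-0.5, -0.2, 0.1]
grip_width: 0.502
grip_force: 0.0
```

apply_moves(
  angular=[
    [0,0,-8.2],
    [0,0,-8.2],
    [0,0,-8.2],
    [0,0,-8.2],
    [0,0,-8.2],
    [0,0,-8.2],
    [0,0,-8],
  ],
  slide=[
    [0,0,0],
    [0,0,0],
    [0,0,0],
    [0,0,0],
    [0,0,0],
    [0,0,0],
    [0,0,0],
  ],
  fingers=[0.5,0.5,0.5,0.5,0.5,0.5,0.5],
)

```text
clock: 33.15
tcp_pos: [519.6, -278.4, 247.3]
orientation: [-3.141, 0.001, -3.036]
force: [0.8, -0.4, -0.3]
grip_width: 0.499
grip_force: 0.0
```

Run:
```python
from h import *
c=cap('top'); W=cloud(c)
sub=np.zeros(W.shape[:2],bool); sub[195:240,325:425]=True
k,l,st,ce=cv2.connectedComponentsWithStats((sub&(W[...,2]>32)&(W[...,2]<95)).astype(np.uint8))
for i in range(1,k):
    if st[i,4]>40: Q=W[l==i]; print(ce[i],np.percentile(Q[:,2],97),cv2.minAreaRect(Q[:,:2].astype(np.float32)))
m=(abs(W[...,0]-617)<25)&(abs(W[...,1]+207)<30)&(W[...,2]>118)&(W[...,2]<150); Q=W[m]; print('handle',len(Q), Q.mean(0) if len(Q) else '')
s=cap('side'); V=cloud(s); m=(abs(V[...,0]-617)<25)&(abs(V[...,1]+207)<30)&(V[...,2]>115)&(V[...,2]<145); Q=V[m]; print('handle side',len(Q), Q.mean(0) if len(Q) else '', Q[:,2].max() if len(Q) else '')
go(615.6,-205.5,180,.1+np.pi)
save(c,'top3.png')
```

```text
[406.49107143 215.75      ] 59.1978325433857 ((523.1575927734375, -270.56231689453125), (15.37818431854248, 31.929744720458984), 58.192813873291016)
[380.32352941 219.8627451 ] 66.63647713850159 ((512.7010498046875, -218.53582763671875), (27.874540328979492, 28.006492614746094), 17.102426528930664)
[350.89017341 222.        ] 74.08187969441396 ((508.0264892578125, -159.48904418945312), (25.103347778320312, 24.783781051635742), 88.6773452758789)
handle 141 [ 602.28305919 -205.96534774  142.15207912]
handle side 114 [ 603.57580934 -197.37900011  135.13448547] 144.79453891849008
t 33.25 at [ 519.6 -278.5  247.2] yaw -3.04 turn deg [-0.   0.   0.1] slide50(after turn) [-2.056  1.261  1.343] q [-0.63  0.13  1.6  -0.    1.41 -2.3 ] grip 0.499 0.0 F [0.5 0.9 0.6]
```

View pics/top3.png

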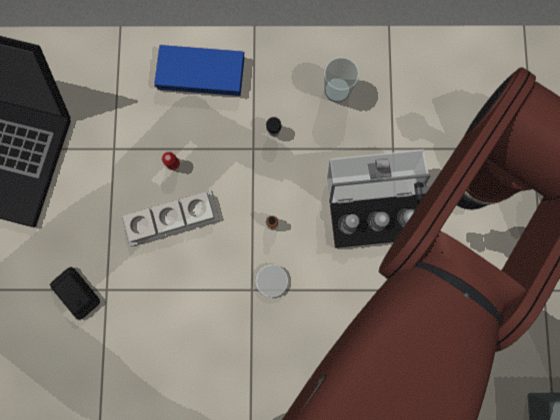

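All three objectives stand in the case, with tops at 74, 67 and 59 mm in noisy depth against an expected 72, 64 and 56. The rack is empty. The handle is at about (603,−206), z≈136, so I'll go and pinch it.

apply_moves(
  angular=[
    [0,0,0],
    [0,0,0],
    [0,0,0],
    [0,0,0],
    [0,0,0],
    [0,0,0],
    [0,0,0],
    [0,0,0],
    [0,0,0],
    [0,0,0],
    [0,0,0],
  ],
  slide=[
    [-0.4,0.3,0],
    [-0.6,0.4,0],
    [-0.5,0.4,0.1],
    [-0.32,0.16,0.2],
    [0,0,0.4],
    [0,0,0.5],
    [0,0,0.5],
    [0,0,0.4],
    [0,0,0.3],
    [0,0,0.2],
    [0,0,0],
  ],
  fingers=[0.5,0.5,0.5,0.5,0.5,0.5,0.5,0.5,0.5,0.5,0.5],
)

```text
clock: 34.35
tcp_pos: [603.1, -206.4, 114.8]
orientation: [3.14, -0.002, -3.043]
force: [0.5, -0.4, 0.3]
grip_width: 0.498
grip_force: 0.0
```

Run:
```python
from h import *
go(604,-206.5,117,.1+np.pi)
c=cap('side'); big=cv2.resize(c['image'][40:200,220:380],None,fx=3.7,fy=3.7,interpolation=cv2.INTER_CUBIC); cv2.imwrite('pics/crop12.png',big[:,:,::-1])
```

```text
t 34.35 at [ 603.1 -206.4  114.8] yaw -3.043 turn deg [ 0.1 -0.1 -0.1] slide50(after turn) [-0.019 -0.004 -0.044] q [-0.45  0.35  1.59 -0.    1.2  -2.12] grip 0.498 0.0 F [ 0.5 -0.4  0.3]
```

View pics/crop12.png

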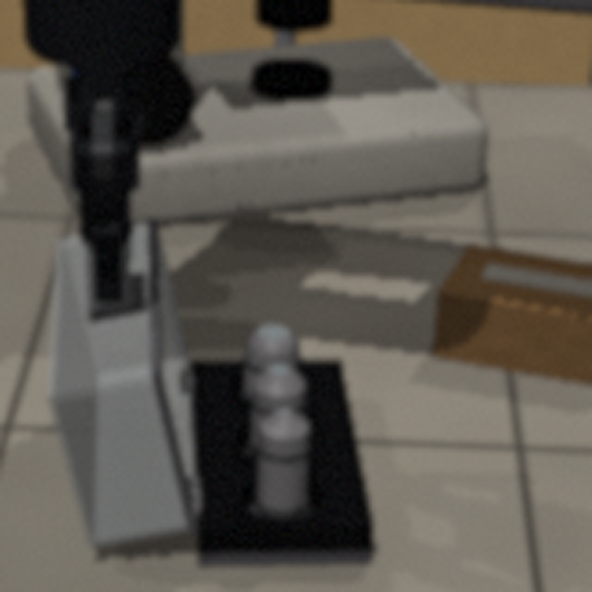

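All three are upright at crop (272,345), (276,388) and (280,450). The finger covers the handle. I'll pinch it and work out the closing arc.

apply_moves(
  angular=[
    [0,0,0],
    [0,0,0],
    [0,0,0],
    [0,0,0],
    [0,0,0],
    [0,0,0],
  ],
  slide=[
    [0,0,0],
    [0,0,0],
    [0,0,0],
    [0,0,0],
    [0,0,0],
    [0,0,0],
  ],
  fingers=[0.4,0.1,0.1,0.1,0.1,0.1],
  grip_force=50,
)

```text
clock: 35.0
tcp_pos: [604.9, -205.6, 117.7]
orientation: [3.141, 0.002, -3.041]
force: [-0.5, 5.6, 3.6]
grip_width: 0.244
grip_force: 49.5
```

Run:
```python
from h import *
go(603,-206.4,117,.1+np.pi)
a=lambda t:np.array([-122*np.cos(.181+t),122*np.sin(.181+t)])
prev=a(1.76); print(prev)
for t in np.arange(1.66,-.05,-.1):
    d=(a(t)-prev)/50; prev=a(t); print(round(t,2),'tool x',round(-d[0],3),'z',round(-d[1],3))
```

```text
t 35.0 at [ 604.9 -205.6  117.7] yaw -3.041 turn deg [0.  0.1 0. ] slide50(after turn) [ 0.038 -0.012  0.015] q [-0.45  0.35  1.59  0.    1.2  -2.12] grip 0.244 49.5 F [-0.5  5.6  3.6]
[ 44.14024838 113.73494834]
1.66 tool x 0.232 z -0.077
1.56 tool x 0.238 z -0.053
1.46 tool x 0.242 z -0.029
1.36 tool x 0.244 z -0.005
1.26 tool x 0.243 z 0.019
1.16 tool x 0.24 z 0.044
1.06 tool x 0.234 z 0.067
0.96 tool x 0.227 z 0.09
0.86 tool x 0.216 z 0.113
0.76 tool x 0.204 z 0.134
0.66 tool x 0.19 z 0.153
0.56 tool x 0.173 z 0.171
0.46 tool x 0.155 z 0.188
0.36 tool x 0.136 z 0.203
0.26 tool x 0.115 z 0.215
0.16 tool x 0.093 z 0.225
0.06 tool x 0.07 z 0.234
-0.04 tool x 0.046 z 0.239
```

apply_moves(
  angular=[
    [0,0,0],
    [0,0,0],
    [0,0,0],
    [0,0,0],
    [0,0,0],
    [0,0,0],
    [0,0,0],
    [0,0,0],
    [0,0,0],
    [0,0,0],
  ],
  slide=[
    [0.23,0,-0.075],
    [0.24,0,-0.055],
    [0.24,0,-0.03],
    [0.245,0,-0.005],
    [0.245,0,0.02],
    [0.24,0,0.045],
    [0.235,0,0.065],
    [0.225,0,0.09],
    [0.215,0,0.115],
    [0,0,0],
  ],
  fingers=[0.1,0.1,0.1,0.1,0.1,0.1,0.1,0.1,0.1,0.1],
)

```text
clock: 36.0
tcp_pos: [498.8, -216.7, 109.5]
orientation: [3.141, 0.002, -3.042]
force: [-3.1, 6.5, 8.5]
grip_width: 0.248
grip_force: 52.9
```

Run:
```python
from h import *
ex=np.array([np.cos(.1),np.sin(.1)])
for t in (.86,.4,0):
    p=np.array([516,-217.5])+ex*(45-122*np.cos(.181+t)); go(*p,24+122*np.sin(.181+t)-18.5,.1+np.pi)
```

```text
t 36.0 at [ 498.8 -216.7  109.5] yaw -3.042 turn deg [ 0.   0.1 -0. ] slide50(after turn) [-0.007 -0.051 -0.025] q [-0.56  0.15  1.85  0.    1.14 -2.23] grip 0.248 52.9 F [-3.1  6.5  8.5]
t 36.0 at [ 498.8 -216.7  109.5] yaw -3.042 turn deg [ 0.   0.1 -0. ] slide50(after turn) [ 0.8   -0.051  0.742] q [-0.56  0.15  1.85  0.    1.14 -2.23] grip 0.248 52.9 F [-3.1  6.5  8.5]
t 36.0 at [ 498.8 -216.7  109.5] yaw -3.042 turn deg [ 0.   0.1 -0. ] slide50(after turn) [ 1.16  -0.051  1.642] q [-0.56  0.15  1.85  0.    1.14 -2.23] grip 0.248 52.9 F [-3.1  6.5  8.5]
```

On the arc. I'll continue to shut.

apply_moves(
  angular=[
    [0,0,0],
    [0,0,0],
    [0,0,0],
    [0,0,0],
    [0,0,0],
    [0,0,0],
    [0,0,0],
    [0,0,0],
    [0,0,0],
    [0,0,0],
    [0,0,0],
  ],
  slide=[
    [0.205,-0.01,0.13],
    [0.19,-0.01,0.15],
    [0.175,-0.01,0.17],
    [0.155,-0.01,0.19],
    [0.135,0,0.2],
    [0.115,0,0.21],
    [0.095,0,0.22],
    [0.06,0,0.2],
    [0.02,0,0.12],
    [0,0,0.05],
    [0,0,0],
  ],
  fingers=[0.1,0.1,0.1,0.1,0.1,0.1,0.1,0.1,0.1,0.1,0.1],
)

```text
clock: 37.1
tcp_pos: [440.3, -222.7, 25.1]
orientation: [3.137, -0.002, -3.042]
force: [-3.6, 8.2, 2.8]
grip_width: 0.248
grip_force: 63.2
```

apply_moves(
  angular=[
    [0,0,0],
    [0,0,0],
  ],
  slide=[
    [0,0,0.04],
    [0,0,0],
  ],
  fingers=[0.1,0.1],
)

```text
clock: 37.3
tcp_pos: [440.0, -222.7, 23.2]
orientation: [3.137, -0.003, -3.041]
force: [-5.9, 8.0, 3.7]
grip_width: 0.247
grip_force: 63.5
```

apply_moves(
  angular=[
    [0,0,0],
    [0,0,0],
  ],
  slide=[
    [0,0,0.04],
    [0,0,0],
  ],
  fingers=[0.1,0.1],
)

```text
clock: 37.5
tcp_pos: [439.8, -222.7, 21.2]
orientation: [3.137, -0.004, -3.041]
force: [-6.8, 9.2, 4.5]
grip_width: 0.247
grip_force: 63.7
```

Run:
```python
from h import *
c=cap('side'); V=cloud(c)
ex=np.array([np.cos(.1),np.sin(.1)]); ey=np.array([-ex[1],ex[0]])
for n in('side','top'):
    c=cap(n); V=cloud(c)
    d=V[...,:2]-np.array([515.5,-217.7]); X=d@ex; Y=d@ey
    m=(abs(X)<38)&(abs(Y)<80)&(V[...,2]>65)&(V[...,2]<110); print(n,m.sum())
    if m.sum()>50:
        k=np.linalg.lstsq(np.c_[X[m],Y[m],np.ones(m.sum())],V[...,2][m],rcond=None)[0]; print(k)
```

```text
side 1466
[-2.34862141e-02  1.10524305e-03  8.12188933e+01]
top 1861
[-2.53755079e-02 -3.79956581e-04  8.24105704e+01]
```

The lid is still about 0.024 rad ajar, so I'll press a little further.

apply_moves(
  angular=[
    [0,0,0],
    [0,0,0],
  ],
  slide=[
    [0.02,0,0.05],
    [0,0,0],
  ],
  fingers=[0.1,0.1],
)

```text
clock: 37.85
tcp_pos: [439.5, -222.8, 18.9]
orientation: [3.137, -0.002, -3.042]
force: [-3.3, 9.2, 3.7]
grip_width: 0.251
grip_force: 63.6
```

apply_moves(
  angular=[
    [0,0,0],
    [0,0,0],
  ],
  slide=[
    [0,0,0.04],
    [0,0,0],
  ],
  fingers=[0.1,0.1],
)

```text
clock: 38.05
tcp_pos: [439.6, -222.8, 18.1]
orientation: [3.137, -0.003, -3.041]
force: [-8.8, 12.7, 15.1]
grip_width: 0.244
grip_force: 65.0
```

```bash
cat > lid.py <<'E'
from h import *
ex=np.array([np.cos(.1),np.sin(.1)]); ey=np.array([-ex[1],ex[0]])
for n in('side','top'):
    c=cap(n); V=cloud(c)
    d=V[...,:2]-np.array([515.5,-217.7]); X=d@ex; Y=d@ey
    m=(abs(X)<38)&(abs(Y)<80)&(V[...,2]>65)&(V[...,2]<110)
    if m.sum()>50: print(n,m.sum(),np.linalg.lstsq(np.c_[X[m],Y[m],np.ones(m.sum())],V[...,2][m],rcond=None)[0])
    m=(abs(X-0)<400)&(abs(V[...,2])<8)&(abs(Y)<200); print(' table slope',np.linalg.lstsq(np.c_[X[m],Y[m],np.ones(m.sum())],V[...,2][m],rcond=None)[0])
go(440,-222,25)
E
python3 lid.py
```

```text
side 1458 [2.10678813e-03 1.16953134e-03 8.00280861e+01]
 table slope [ 5.14940358e-04  1.19514411e-03 -8.65803951e-01]
top 1898 [ 3.09237862e-04 -2.89843477e-03  8.14324877e+01]
 table slope [-3.61715496e-04 -1.35610600e-03  3.87595312e-01]
t 38.15 at [ 439.6 -222.8   18.1] yaw -3.041 turn deg [0. 0. 0.] slide50(after turn) [-0.01   0.016 -0.139] q [-0.63  0.18  2.01  0.    0.95 -2.3 ] grip 0.249 65.0 F [-8.7 11.7 14.9]
```

The slope is now about 0, the top is at 80–81 mm and the force jumped at the stop, so the lid is shut. I'll release and retreat.

apply_moves(
  angular=[
    [0,0,0],
    [0,0,0],
    [0,0,0],
    [0,0,0],
    [0,0,0],
    [0,0,0],
    [0,0,0],
    [0,0,0],
    [0,0,0],
    [0,0,0],
  ],
  slide=[
    [0,0,0],
    [0,0,0],
    [0,0,0],
    [0,0,-0.2],
    [0,0,-0.4],
    [0,0,-0.6],
    [0,0,-0.8],
    [0,0,-0.8],
    [0,0,-0.8],
    [0,0,0],
  ],
  fingers=[0.35,0.5,0.5,0.5,0.5,0.5,0.5,0.5,0.5,0.5],
)

```text
clock: 39.15
tcp_pos: [443.9, -227.6, 204.8]
orientation: [-3.133, 0.009, -3.042]
force: [-0.0, -0.6, -0.1]
grip_width: 0.501
grip_force: 0.0
```

```bash
python3 lid.py
python3 - <<'E'
from h import *
c=cap('side'); big=cv2.resize(c['image'][60:210,220:370],None,fx=4,fy=4,interpolation=cv2.INTER_CUBIC); cv2.imwrite('pics/crop13.png',big[:,:,::-1])
E
```

```text
side 1460 [7.27349538e-04 1.20162053e-03 8.01061058e+01]
 table slope [ 4.80984680e-04  1.15136468e-03 -8.62272812e-01]
top 2583 [-1.80106642e-03 -1.55002157e-03  8.13858159e+01]
 table slope [-3.35590802e-04 -1.33972360e-03  3.87921803e-01]
t 39.25 at [ 441.3 -225.8  199. ] yaw -3.042 turn deg [0. 0. 0.] slide50(after turn) [0.028 0.087 3.48 ] q [-0.63 -0.07  1.9  -0.    1.31 -2.3 ] grip 0.499 0.0 F [-0.8  0.2 -1.4]
```

View pics/crop13.png

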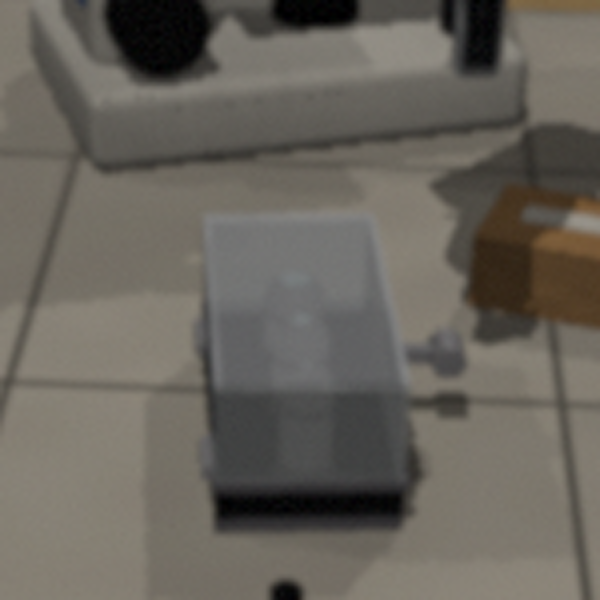

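The lid is shut flush, all three objectives stand upright inside it, and the gripper is clear. I'm handing in.

```bash
python3 -c "
from bench import ctrl
print(ctrl.job_done())"
```

```text
the job is handed in; nothing more can be done
None
```

I handed the job in at about 39 s: long, medium and short stand upright in the left, middle and right pockets, matching their rack order, and the lid is shut to within the depth camera's noise (the judge returned no verdict).

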